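# Spring a shop till's drawer with its release pin

### The arm

A 6-joint arm with a two-finger parallel gripper is mounted at the origin on the work surface. World frame = base frame: x ahead of the robot, y to its left, z up, the work surface at z = 0. Lengths are in m, angles in degrees, forces in N, time in s.
With the tool pointing down it reaches from about 0.3 to 0.75 m from the base axis. Payload 8.5 kg.
Tool frame: the origin (TCP) lies between the finger pads; the fingertips stand 14 mm ahead of it and the grasp point (between the pads) lies 5 mm behind it; x points along the fingers, z is the direction in which the jaws open and shut, and the axes are right-handed (so a half turn about x gives the same grasp; the last joint's range is limited). The gripper opens to 85 mm and grips with 20 to 120 N. Pads are 22 mm wide; open, the fingers measure 114 mm over their backs; the gripper's body (76 mm by 85 mm) begins 54 mm behind the grasp point. The pads swing forward as they close: fully open they stand 13 mm farther back than shut.
Start: joints at [-83.268, 21.807, 74.336, -0, 83.858, -12.336], TCP at [0.18, -0.52, 0.245] pointing down, gripper open.
Joint ranges: [-178.18, 178.18], [-50.72, 133.34], [12.68, 142.11], [-81.47, 261.47], [9.98, 163.14], [-165.26, 165.26]. Speed limits (degrees/s): [136.94, 136.94, 180, 180, 180, 180].

### API

Orientations are given as a 3x3 rotation matrix whose columns are the frame's x, y, z axes.
In Python, from rig import env gives the robot as it stands.
- The arm moves only by the shell command python3 -m jog 'ROWS' [FORCE]. ROWS is JSON, a list of rows, each a list of 5 numbers: the opening, from -1 (shut) to 1 (fully open), so that 0 is half open, then the shift along the tool's x, y, z in m, then the turn about the tool's x in rad. In form: [[claw, dx, dy, dz, yaw], ...]. A call has 1 to 20 rows; each row is the pose to reach, as a shift and turn from the pose commanded when the call began, along the tool's axes at that moment; what a row does not reach only later rows make up. A row lasts 1/10 s, in which the tool goes at most 50 mm and 8.59 degrees, less where a joint would pass 70% of its speed; a pose out of reach is approached as far as the arm can. A call with a gripper value outside its range is refused whole. The fingers move at their own pace and stop on an object; FORCE is the grip in N (left out, the last holds). Time passes only in rows, so rows that repeat a pose let the fingers close. It gives the time, the measured TCP pose, the force and the opening at its end, in the units of the state.
- env.observe(): the state, without advancing time (a new reading comes with each control period).
- env.get_image(name): name is "side" or "top" or "wrist"; returns the picture (384x512x3 uint8, red, green, blue); there is no depth.
- env.camera_model(name): a dict with "fx", "fy", "cx", "cy" (pixels), "k1" (the pictures are not rectified: a ray, as slopes to the right and down, at radius r is drawn at 1 + k1 r^2 times it, then the intrinsics apply), "origin" and "orientation" of the camera in the world. Camera axes: x right, y up, looking along -z (the intrinsics and any distortion apply to the point x, -y, -z); pixel columns grow to the right and rows downward; lengths in m; the calibration is good to about 2 mm. A picture is of the moment at which its call begins: read the wrist's pose just before it. camera_model takes no time and is no camera call; for the wrist camera it gives the pose at the moment of the call.
- env.close_job(): hands the job in, once; it reports no verdict.
The state is a dict: "time_s": time; "q": joint angles; "qvel": joint speeds; "joint_efforts": joint torques, N m; "position": TCP position; "tool_rot": TCP orientation; "ft_force": force on the tool from outside, world axes, zero at the start; "wrist_torque": the same for the moment, N m; "grip_width": finger opening in m.
Only numpy, scipy, OpenCV 4.12 (cv2) and the standard library are available. Lean on these libraries where they do the work, as an engineer would, in place of code of your own. Each camera call takes 0.05 s, during which the arm holds its last target.

### The job

The till drawer is latched shut: take the release pin out of its wooden block, reach with it through the slot in the top of the till, feel along inside for the hidden spring catch and press it until the drawer springs out. Press only gently, since forcing the pin bends it, and do not knock the other things about. Then stand the pin fully back in the hole of its block, let go of it, and leave the drawer out.

Things in the scene. Friction and masses are not known exactly. Their poses are not given: they have to be found in the camera images.
- pin: Release pin: a round steel shank 6 mm in diameter and 60 mm long with a flat end, below a square grey plastic handle 14 x 14 mm and 40 mm tall; 100 mm overall, about 50 g. It starts standing in the hole of the wooden block, handle up. Origin at the very tip of the shank; z runs from tip to handle along the pin, x and y are square to the handle's faces.
- pin_tip (a point): The free end (tip) of the pin's shank, axes as the pin's.
- pin_grip (a point): Middle of the pin's handle, 80 mm above the tip along the pin, axes as the pin's.
- holder: Wooden block 60 x 60 x 45 mm (z up), fixed to the table, with one upright blind hole in the centre of its top. Origin at the centre of its underside. It stands to the left or to the right of the till.
- holder_hole (a point): Centre of the hole's mouth in the top of the block, 45 mm above the table. The hole is 7.6 mm in diameter with a 2 mm chamfer and 35 mm deep, so a pin that is fully home has its tip 35 mm below this point and its handle begins 25 mm above the block.
- till: White sheet-steel till, 240 (x) x 260 (y) x 100 mm high, fixed to the table; origin at the centre of its underside, z up. Its front with the grey drawer faces the robot (its -x side). The only opening in its top is the release slot. A glass jar stands on it near one rear corner (its +x, +y corner).
- till_slot (a point): Centre of the release slot, at the top surface of the till (100 mm above the table), axes as the till's; 50 mm behind the till's middle. The slot is 10 mm wide (along x) and 54 mm long (along y), through a 4 mm thick top. More than 25 N between the pin and the till (its top, ledge or catch) bends the pin.
- ledge_mid (a point): Hidden, right below the slot's centre, 24 mm below the till's top: height of a firm level steel ledge under the whole slot, broken by one pocket 8.6 mm long in y. Where the pocket lies is not measured and differs each time: its centre is up to 20 mm to either side of this point along the till's y. This point itself does not show the pocket.
- catch_level (a point): Hidden, right below the slot's centre, 30 mm below the till's top: the height (not the place) of the flat top of the spring catch, which fills the pocket's bottom. It moves straight down: about 3.5 N at first, 6 to 8 N where it lets the drawer go after 8 mm of travel (38 mm below the top), a hard stop after 14 mm (44 mm below).
- drawer (a joint): Travel of the till's drawer towards the robot, m: 0 latched shut, 0.07 fully out. When the catch releases, a spring drives it out by itself in under a second. The drawer front has no handle; the front face moves out by 70 mm, so keep clear of the space before it.
- cup: White ceramic cup, 76 mm across, 75 mm high, on the other side of the till from the wooden block; bystander. Origin at the centre of its underside.
- tin: Small glass jar, 40 mm across, 30 mm high, standing on top of the till; bystander. Origin at the centre of its underside.
- reader: Black card reader 150 x 75 x 22 mm lying behind and left of the till; bystander. Origin at the centre of its underside.
- level: Dark steel spirit level 300 x 22 x 45 mm at the right of the table; bystander. Origin at the centre of its underside.
- driver: Screwdriver lying at the left of the table; bystander.
- tape: Cardboard ring 90 mm across and 24 mm high, behind and right of the till; bystander. Origin at the centre of its underside.

How it is judged (in metres and radians):
On the way, in this order (a step that is already met when the one before it is completed fails the run):
1. the pin's tip is inside the slot, more than 15 mm below the till's top (x of pin_tip in the frame of till_slot between -0.012 and 0.012 m and y of pin_tip in the frame of till_slot between -0.031 and 0.031 m and z of pin_tip in the frame of till_slot below -0.015 m), for 0.05 s.
2. the drawer is sprung more than 10 mm out while the pin is still in the slot (value of joint drawer above 0.01 m and z of pin_tip in the frame of till_slot below -0.002 m and x of pin_tip in the frame of till_slot between -0.012 and 0.012 m and y of pin_tip in the frame of till_slot between -0.031 and 0.031 m).
At the end, for the whole second after the job is handed in: The drawer is more than 55 mm out (70 is full), and the pin stands released and at rest in its block: tip within 5 mm of the hole's axis and more than 30 mm below its mouth, within 0.12 rad of upright (value of joint drawer above 0.055 m and horizontal distance between pin_tip and holder_hole below 0.005 m and z of pin_tip in the frame of holder_hole below -0.03 m and angle between pin's own z axis and vertical below 0.12 rad and linear speed of pin below 0.02 m/s); the robot touches nothing.
It fails at once if the pin is pressed against the till (top, ledge or catch) with more than 25 N (contact force between pin and till above 25 N).
It fails at once if the hand presses on the till with more than 25 N (contact force between the fingers and till above 25 N).
It fails at once if a bystander is moved by more than 30 mm (distance of any of cup, tin, reader, level, driver, tape from where it was at the start of the episode above 0.03 m).
It also fails if it takes over 72 s, if anything falls off the work surface, if the arm or the gripper's body presses on something with over 40 N, if the wrist force passes 120 N, or if a joint passes its speed limit or range.

## Working session

There is one attempt and no reset: what is moved stays moved. The work goes in short steps, Python scripts to look and compute and a shell command to move; the robot and the scene stay as the last step left them, time stands still between calls to the robot, and variables do not carry over. Pictures are saved under pics/ and viewed, and the job is handed in when it is done.

```bash
ls; mkdir -p pics
python3 - <<'E'
from rig import env
import cv2,numpy as np
print(env.observe())
for n in ["top","side","wrist"]:
    m=env.camera_model(n); print(n,m)
    cv2.imwrite(f"pics/{n}0.png",env.get_image(n)[:,:,::-1])
E
```

```text
pics
{'time_s': 0.0, 'q': array([-8.32692341e+01,  2.18403039e+01,  7.43858130e+01, -1.15790124e-03,
        8.38557273e+01, -1.23364049e+01]), 'qvel': array([ 0.05107645, -0.04182304, -0.02244782,  0.01442741, -0.04536365,
       -0.02455458]), 'joint_efforts': array([ 2.69277851e-03, -4.48450220e+01, -2.31272507e+01, -3.41920600e-05,
        4.80515693e-03,  6.02845390e-06]), 'position': array([ 0.17962678, -0.51955268,  0.24471195]), 'tool_rot': array([[-1.87374687e-04,  9.45135561e-01,  3.26678338e-01],
       [ 1.41624986e-03,  3.26678267e-01, -9.45134543e-01],
       [-9.99998980e-01,  2.85563862e-04, -1.39975935e-03]]), 'ft_force': array([-0.72576866, -0.0979086 ,  0.25770835]), 'wrist_torque': array([ 0.03637046,  0.01411741, -0.00258304]), 'grip_width': 0.08530922024415222}
top {'fx': 425.25064280283317, 'fy': 425.25064280283317, 'cx': 263.1386857993012, 'cy': 192.5560181037637, 'k1': -0.11588215351407549, 'origin': array([0.46199083, 0.00303965, 1.27793491]), 'orientation': array([[-9.67920516e-03,  9.93169938e-01, -1.16274622e-01],
       [-9.99952157e-01, -9.77784844e-03, -2.77988848e-04],
       [-1.41300580e-03,  1.16266368e-01,  9.93217063e-01]])}
side {'fx': 417.8523271162403, 'fy': 417.8523271162403, 'cx': 258.99065411590465, 'cy': 181.2683671657798, 'k1': 0.0380431673950316, 'origin': array([-0.22177259,  0.82973426,  1.09982902]), 'orientation': array([[-0.72660188,  0.4565529 , -0.51342882],
       [-0.68705238, -0.4796107 ,  0.54583203],
       [ 0.00295524,  0.74935507,  0.66216179]])}
wrist {'fx': 301.0618998356918, 'fy': 301.0618998356918, 'cx': 255.5508610607483, 'cy': 192.25814718729515, 'k1': -0.03833137872130619, 'origin': array([ 0.25073944, -0.49494183,  0.3738452 ]), 'orientation': array([[ 0.32657571,  0.90295441,  0.27932354],
       [-0.94516782,  0.3127602 ,  0.09401518],
       [-0.00246986, -0.29471069,  0.95558333]])}
```

View pics/top0.png

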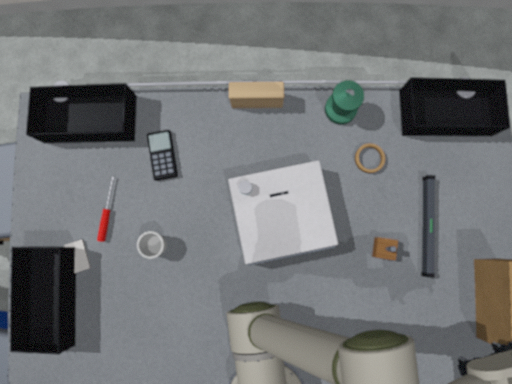

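View pics/side0.png

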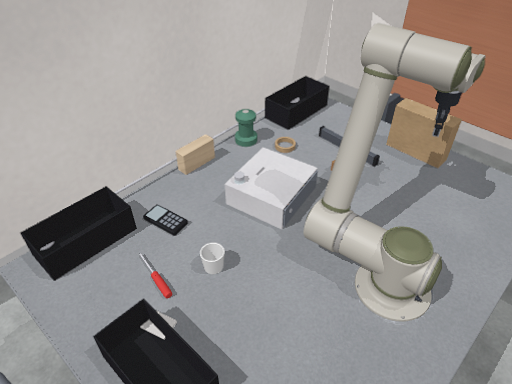

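View pics/wrist0.png

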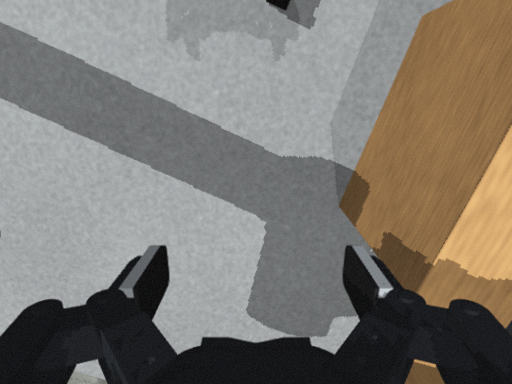

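The top view shows the till (about 230–338, 162–263), the slot near (279,194), the jar at (245,186), and the block with the pin at (385,248). The cup is at (150,245). I'll zoom in and measure.

```bash
cat > h.py <<'E'
import numpy as np,cv2
from rig import env
def D(m):
    # undistort normalised via fixed point
    return m
def ray(m,u,v):
    x=(u-m["cx"])/m["fx"]; y=(v-m["cy"])/m["fy"]
    r0=np.hypot(x,y); r=r0
    for _ in range(30): r=r0/(1+m["k1"]*r*r)
    s=r/r0 if r0>0 else 1
    d=np.array([x*s,-y*s,-1.0])
    return m["orientation"]@d
def at(m,u,v,z):
    d=ray(m,u,v); o=m["origin"]; return o+d*(z-o[2])/d[2]
def proj(m,p):
    c=m["orientation"].T@(np.asarray(p,float)-m["origin"]); x=c[0]/-c[2]; y=-c[1]/-c[2]
    f=1+m["k1"]*(x*x+y*y); return np.array([m["cx"]+m["fx"]*x*f,m["cy"]+m["fy"]*y*f])
def zoom(src,dst,x0,y0,w,h,s):
    im=cv2.imread(src)[y0:y0+h,x0:x0+w]; cv2.imwrite(dst,cv2.resize(im,None,fx=s,fy=s,interpolation=cv2.INTER_CUBIC))
E
python3 - <<'E'
from h import *
zoom("pics/top0.png","pics/z1.png",215,150,130,120,6)
zoom("pics/top0.png","pics/z2.png",360,225,60,45,12)
zoom("pics/side0.png","pics/z3.png",220,145,130,80,6)
E
```

```text
(no output)
```

View pics/z1.png

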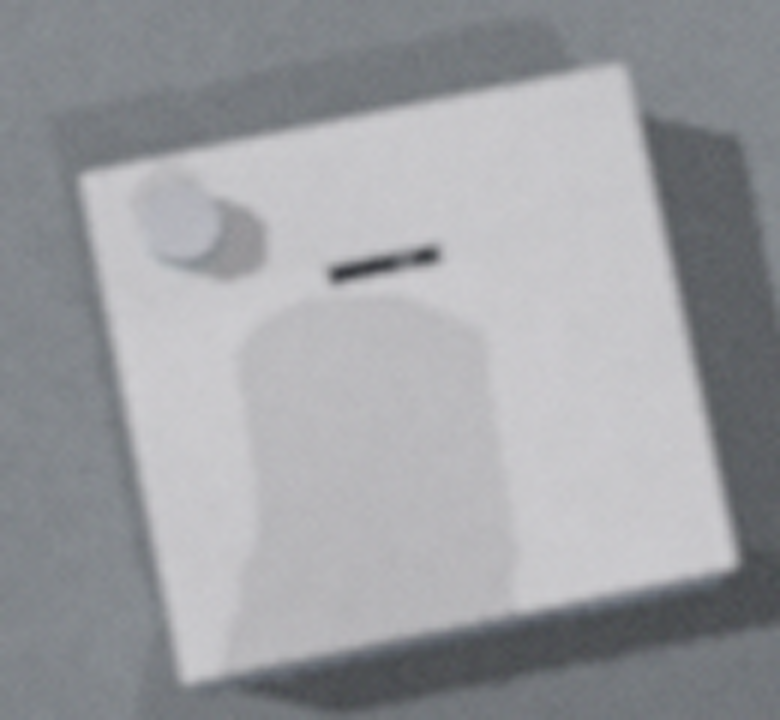

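View pics/z2.png

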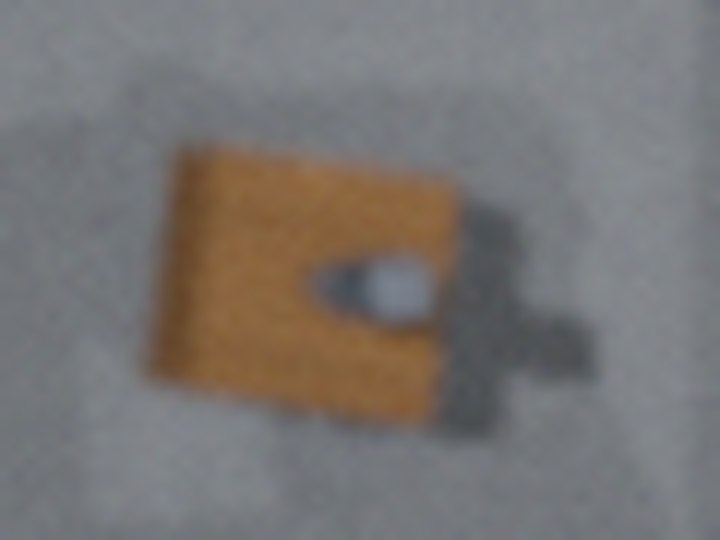

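View pics/z3.png

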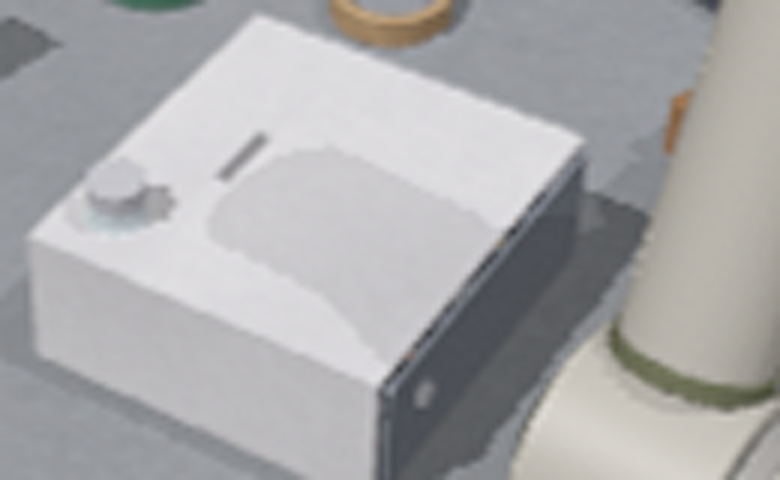

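The till's top corners are clear in the zoom, with the slot running from (331,274) to (439,252). A paler patch sits inside the slot near (403,260). The block's top and the pin's handle are also clear.

Run:
```python
from h import *
np.set_printoptions(precision=4,suppress=True)
m=env.camera_model("top")
def Z(p,x0,y0,s): return x0+(p[0]+.5)/s-.5, y0+(p[1]+.5)/s-.5
C=[at(m,*Z(p,215,150,6),.1) for p in [(80,175),(628,65),(740,567),(183,686)]]
for c in C: print(c)
print([np.linalg.norm(C[i]-C[(i+1)%4]) for i in range(4)])
c=np.mean(C,0); ax=(C[1]+C[0]-C[2]-C[3]); ax/=np.linalg.norm(ax); ay=C[0]+C[3]-C[1]-C[2]; ay/=np.linalg.norm(ay)
print("c",c,ax,ay,np.degrees(np.arctan2(ax[1],ax[0])),np.degrees(np.arctan2(-ay[0],ay[1])),"slot pred",c+.05*ax)
s=[at(m,*Z(p,215,150,6),.1) for p in [(330,275),(440,252)]]; print("slot ends",s,np.mean(s,0),np.linalg.norm(s[0]-s[1]))
H=[at(m,*Z(p,360,225,12),.045) for p in [(183,148),(462,183),(435,425),(155,378)]]
print("holder",H,np.mean(H,0),[np.linalg.norm(H[i]-H[(i+1)%4]) for i in range(4)])
H=[at(m,*Z(p,360,225,12),.045) for p in [(190,150),(462,183),(435,425),(165,378)]]
print("handle top",at(m,*Z((402,290),360,225,12),.110), "shank foot",at(m,*Z((330,285),360,225,12),.05))
print("jar",at(m,*Z((185,215),215,150,6),.13))
```

```text
[0.6398 0.1017 0.1   ]
[ 0.6896 -0.1558  0.1   ]
[ 0.4545 -0.2019  0.1   ]
[0.4032 0.0548 0.1   ]
[np.float64(0.26225843848450814), np.float64(0.23960721374980426), np.float64(0.2618093854886657), np.float64(0.2412272906300468)]
c [ 0.5468 -0.0503  0.1   ] [0.9811 0.1934 0.    ] [-0.1929  0.9812  0.    ] 11.148676666010457 11.121995178093288 slot pred [ 0.5958 -0.0406  0.1   ]
slot ends [array([ 0.5917, -0.0145,  0.1   ]), array([ 0.6019, -0.0658,  0.1   ])] [ 0.5968 -0.0402  0.1   ] 0.052300642749847234
holder [array([ 0.4733, -0.3202,  0.045 ]), array([ 0.4636, -0.389 ,  0.045 ]), array([ 0.4053, -0.3802,  0.045 ]), array([ 0.418 , -0.3116,  0.045 ])] [ 0.4401 -0.3503  0.045 ] [np.float64(0.06947593724519496), np.float64(0.058985544124704775), np.float64(0.06980388581114787), np.float64(0.05596500559539626)]
handle top [ 0.4393 -0.3533  0.11  ] shank foot [ 0.4397 -0.3539  0.05  ]
jar [0.6164 0.0514 0.13  ]
```

The till is 262 x 240 mm as measured and its yaw is 11.1°. The slot is at (0.5965,-0.040), and two measurements agree on that. The pin is at about (0.4395,-0.3535). Next I move above it and look with the wrist camera.

```bash
python3 -m jog '[[1,0,0.03,-0.007,0],[1,0,0.07,-0.017,0],[1,0,0.11,-0.027,0],[1,0,0.15,-0.037,0],[1,0,0.19,-0.046,0],[1,0,0.23,-0.056,0],[1,0,0.27,-0.066,0],[1,0,0.29,-0.071,0],[1,0,0.3,-0.073,0],[1,0,0.3,-0.073,0]]'
python3 - <<'E'
from h import *
np.set_printoptions(precision=4,suppress=True)
s=env.observe(); m=env.camera_model("wrist"); cv2.imwrite("pics/w1.png",env.get_image("wrist")[:,:,::-1]); print(s["position"],s["tool_rot"],s["ft_force"])
import pickle; pickle.dump(m,open("w1.pkl","wb"))
print(proj(m,[.4395,-.3535,.11]),proj(m,[.4395,-.3535,.045]))
E
```

```text
time_s: 1.15
position: [0.4398, -0.3524, 0.2451]
tool_rot: [[-0.0, 0.945, 0.328], [0.0, 0.328, -0.945], [-1.0, -0.0, -0.0]]
ft_force: [-1.4, 0.2, 0.7]
grip_width: 0.0856
[ 0.4398 -0.3524  0.2451] [[-0.0003  0.9447  0.328 ]
 [ 0.0003  0.328  -0.9447]
 [-1.     -0.0002 -0.0004]] [-1.4295  0.1656  0.7274]
[257.2385 186.3775] [257.0208 170.3171]
```

View pics/w1.png

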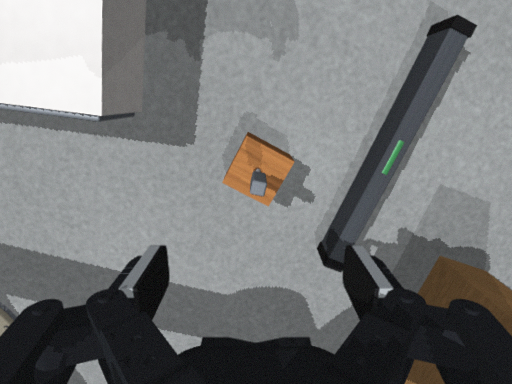

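Run:
```python
from h import *
zoom("pics/w1.png","pics/z4.png",210,120,110,95,7)
```

```text
(no output)
```

View pics/z4.png

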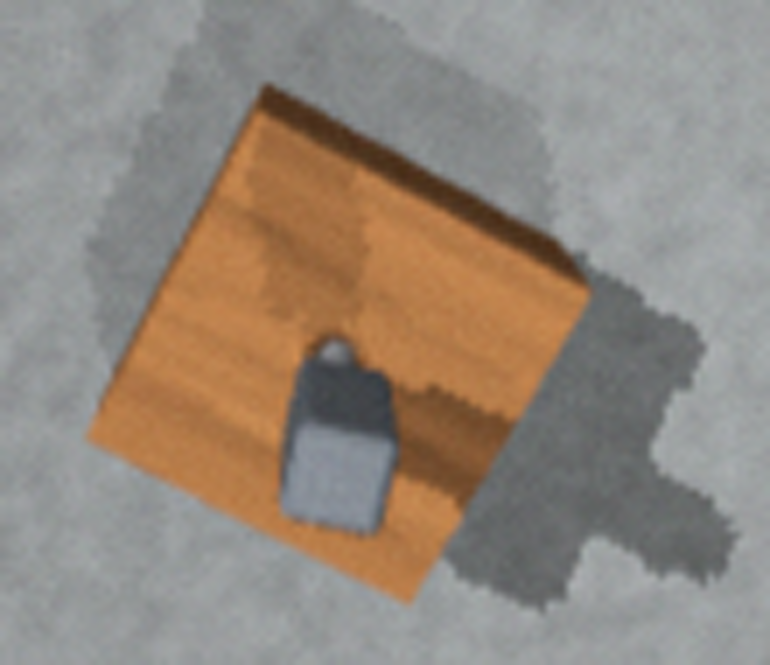

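The handle's top face has corners (298,422), (398,438), (379,534) and (283,516) in the zoom. The block's top has corners (262,110), (590,293), (410,604) and (90,438).

Run:
```python
from h import *
import pickle; m=pickle.load(open("w1.pkl","rb"))
np.set_printoptions(precision=4,suppress=True)
def Z(p): return 210+(p[0]+.5)/7-.5, 120+(p[1]+.5)/7-.5
for P,z in [([(298,422),(398,438),(379,534),(283,516)],.11),([(262,110),(590,293),(410,604),(90,438)],.045)]:
    H=np.array([at(m,*Z(p),z) for p in P]); print(H,H.mean(0),[np.linalg.norm(H[i]-H[(i+1)%4]) for i in range(4)])
    for i in range(4):
        d=H[(i+1)%4]-H[i]; print(np.degrees(np.arctan2(d[1],d[0])))
s=env.observe(); print(np.degrees(np.arctan2(*s["tool_rot"][[1,0],2])), s["q"])
```

```text
[[ 0.4438 -0.3471  0.11  ]
 [ 0.446  -0.3601  0.11  ]
 [ 0.4329 -0.3621  0.11  ]
 [ 0.4311 -0.3494  0.11  ]] [ 0.4384 -0.3547  0.11  ] [np.float64(0.013149380048371257), np.float64(0.0133036146495956), np.float64(0.01286454485357639), np.float64(0.012914394219854753)]
-80.22890643514634
-171.08611960881672
98.04251389907517
10.177749054784707
[[ 0.4726 -0.3305  0.045 ]
 [ 0.4625 -0.3888  0.045 ]
 [ 0.4039 -0.3796  0.045 ]
 [ 0.4137 -0.321   0.045 ]] [ 0.4382 -0.355   0.045 ] [np.float64(0.05919269841449976), np.float64(0.05931323719763615), np.float64(0.05941401156440782), np.float64(0.05968046408259068)]
-99.86508819936167
171.0782887534942
80.49217905759895
-9.138900098737327
-70.91947814415738 [-50.8319  23.1849  72.1602  -0.0192  84.6803  20.0894]
```

The block is at (0.4382,-0.3550), measured 59.3 mm against a true 60, and the handle centre agrees within 0.4 mm. I'll turn by 0.173 rad, descend partway and check.

```bash
python3 -m jog '[[0.6,0.01,-0.0022,0.0018,0.06],[0.4,0.03,-0.0022,0.0018,0.12],[0.2,0.05,-0.0022,0.0018,0.173],[0.2,0.07,-0.0022,0.0018,0.173],[0.2,0.08,-0.0022,0.0018,0.173],[0.2,0.08,-0.0022,0.0018,0.173]]'
python3 - <<'E'
from h import *
np.set_printoptions(precision=4,suppress=True)
s=env.observe(); m=env.camera_model("wrist"); cv2.imwrite("pics/w2.png",env.get_image("wrist")[:,:,::-1]); print(s["position"],s["tool_rot"],s["ft_force"],s["grip_width"])
import pickle; pickle.dump(m,open("w2.pkl","wb"))
E
```

```text
time_s: 1.8
position: [0.4368, -0.3556, 0.1643]
tool_rot: [[-0.002, 0.987, 0.158], [0.002, 0.158, -0.987], [-1.0, -0.001, -0.002]]
ft_force: [0.4, 0.9, -0.2]
grip_width: 0.0513
[ 0.4368 -0.3556  0.1643] [[-0.0016  0.9875  0.1579]
 [ 0.0018  0.1579 -0.9875]
 [-1.     -0.0013 -0.002 ]] [ 0.3767  0.8661 -0.1516] 0.051299620606671106
```

View pics/w2.png

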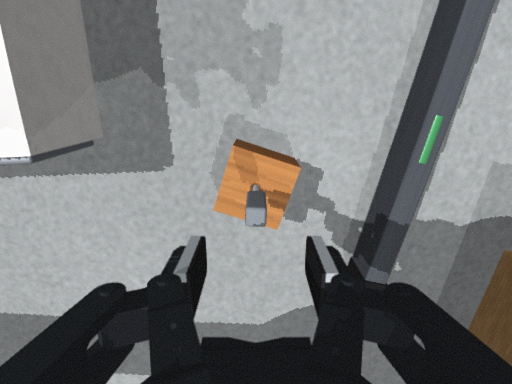

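The handle at (256,208) is square to the jaws and midway between them. I descend and grip next.

```bash
python3 -m jog '[[0.2,0.02,0,0,0],[0.2,0.045,0,0,0],[0.2,0.065,0,0,0],[0.2,0.079,0,0,0],[0.2,0.079,0,0,0],[-0.2,0.079,0,0,0],[-0.5,0.079,0,0,0],[-1,0.079,0,0,0],[-1,0.079,0,0,0],[-1,0.079,0,0,0],[-1,0.079,0,0,0],[-1,0.079,0,0,0]]' 50
python3 - <<'E'
from h import *
np.set_printoptions(precision=4,suppress=True)
s=env.observe(); m=env.camera_model("wrist"); cv2.imwrite("pics/w3.png",env.get_image("wrist")[:,:,::-1]); print(s["position"],s["ft_force"],s["wrist_torque"],s["grip_width"])
E
```

```text
time_s: 3.05
position: [0.4383, -0.3558, 0.0875]
tool_rot: [[0.002, 0.987, 0.159], [-0.002, 0.159, -0.987], [-1.0, 0.001, 0.002]]
ft_force: [-1.2, -0.1, 6.4]
grip_width: 0.013
[ 0.4383 -0.3558  0.0875] [-1.2213 -0.0559  6.3667] [ 0.0519  0.0205 -0.032 ] 0.013011606351576761
```

View pics/w3.png

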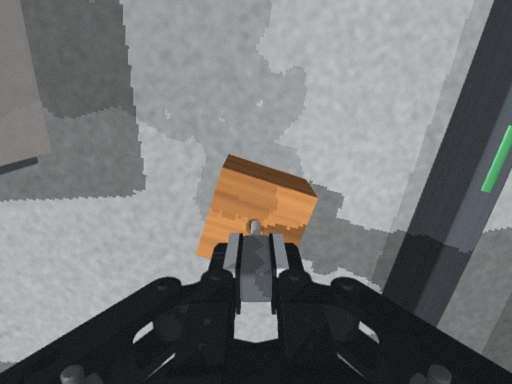

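The pin is gripped with the width at 13 mm. Its tip is about 77.5 mm below the TCP, and the seated pose is TCP (0.4383,-0.3558,0.0875). Now I lift straight up.

```bash
python3 -m jog '[[-1,-0.005,0,0,0],[-1,-0.015,0,0,0],[-1,-0.03,0,0,0],[-1,-0.05,0,0,0],[-1,-0.075,0,0,0],[-1,-0.105,0,0,0],[-1,-0.125,0,0,0],[-1,-0.13,0,0,0],[-1,-0.13,0,0,0],[-1,-0.13,0,0,0]]'
python3 - <<'E'
from h import *
np.set_printoptions(precision=4,suppress=True)
s=env.observe(); m=env.camera_model("wrist"); cv2.imwrite("pics/w4.png",env.get_image("wrist")[:,:,::-1]); print(s["position"],s["tool_rot"],s["ft_force"],s["wrist_torque"],s["grip_width"])
R=s["tool_rot"];p=s["position"]; print(proj(m,p+R[:,0]*.0775))
cv2.imwrite("pics/t4.png",env.get_image("top")[:,:,::-1])
E
```

```text
time_s: 4.1
position: [0.4375, -0.3549, 0.2153]
tool_rot: [[-0.001, 0.987, 0.159], [0.002, 0.159, -0.987], [-1.0, -0.001, -0.002]]
ft_force: [-0.9, 0.4, -0.6]
grip_width: 0.0134
[ 0.4375 -0.3549  0.2153] [[-0.0013  0.9873  0.1591]
 [ 0.0016  0.1591 -0.9873]
 [-1.     -0.001  -0.0018]] [-0.9287  0.4383 -0.5819] [0.0367 0.0654 0.0155] 0.013369075663345156
[256.2208 207.2395]
```

View pics/w4.png

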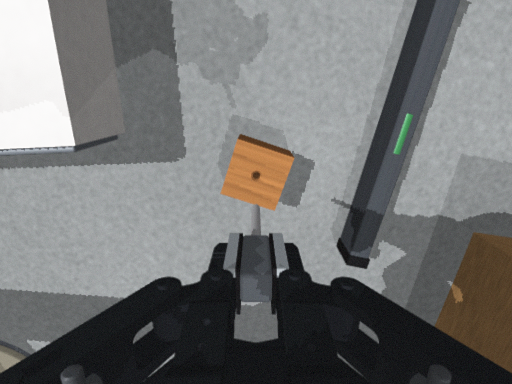

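The pin hangs straight, with its tip at (256,206) against a predicted (256,207). The hole shows at (256,175). I move over the slot at this height with a small turn.

```bash
python3 -m jog '[[-1,0,0.01,-0.014,-0.01],[-1,0,0.032,-0.044,-0.034],[-1,0,0.06,-0.083,-0.034],[-1,0,0.088,-0.122,-0.034],[-1,0,0.116,-0.161,-0.034],[-1,0,0.144,-0.2,-0.034],[-1,0,0.172,-0.24,-0.034],[-1,0,0.194,-0.268,-0.034],[-1,0,0.204,-0.282,-0.034],[-1,0,0.207,-0.286,-0.034],[-1,0,0.207,-0.286,-0.034],[-1,0,0.207,-0.286,-0.034]]'
python3 - <<'E'
from h import *
import pickle
np.set_printoptions(precision=4,suppress=True)
s=env.observe(); m=env.camera_model("wrist"); cv2.imwrite("pics/w5.png",env.get_image("wrist")[:,:,::-1]); print(s["position"],s["tool_rot"],s["ft_force"],s["wrist_torque"],s["grip_width"])
pickle.dump(m,open("w5.pkl","wb"))
R=s["tool_rot"];p=s["position"]; print(proj(m,p+R[:,0]*.0775), proj(m,[.5965,-.04,.1]))
zoom("pics/w5.png","pics/z5.png",196,130,120,110,6)
E
```

```text
time_s: 5.4
position: [0.5963, -0.0411, 0.2162]
tool_rot: [[-0.0, 0.982, 0.191], [-0.0, 0.191, -0.982], [-1.0, -0.001, 0.0]]
ft_force: [0.4, 0.3, -0.3]
grip_width: 0.0132
[ 0.5963 -0.0411  0.2162] [[-0.0005  0.9815  0.1912]
 [-0.0002  0.1912 -0.9815]
 [-1.     -0.0005  0.0001]] [ 0.4326  0.3218 -0.3116] [ 0.0289 -0.0121  0.0121] 0.013204474272512215
[256.1926 207.2478] [254.8819 191.1271]
```

View pics/w5.png

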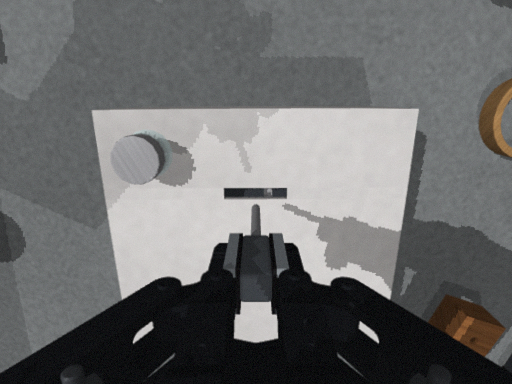

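View pics/z5.png

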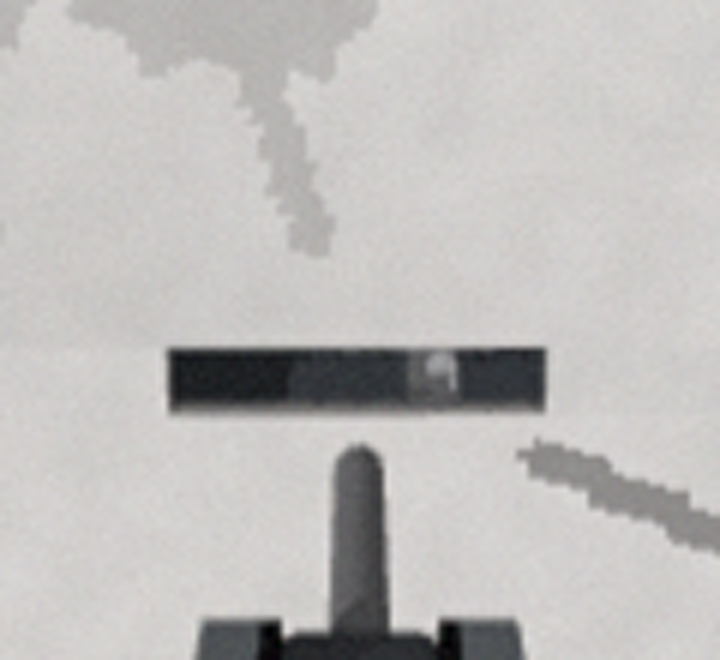

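The wrist view shows the slot at zoom x 168–546, y 347–414. Inside it a brighter patch at x 408–460 looks like the pocket with the catch.

Run:
```python
from h import *
import pickle; m=pickle.load(open("w5.pkl","rb"))
np.set_printoptions(precision=4,suppress=True)
def Z(p): return 196+(p[0]+.5)/6-.5, 130+(p[1]+.5)/6-.5
P=[at(m,*Z(p),.1) for p in [(168,347),(546,347),(546,413),(168,413)]]
c=np.mean(P,0); print(P,c,[np.linalg.norm(P[i]-P[(i+1)%4]) for i in range(4)])
ay=P[0]-P[1]; ay/=np.linalg.norm(ay); print("yaw",np.degrees(np.arctan2(-ay[0],ay[1])))
for x in(408,434,460):
  for z in (.076,.07):
    q=at(m,*Z((x,378)),z); print(x,z,q,"y in slot",(q-c)@ay, "x",(q-c)@np.array([ay[1],-ay[0],0]))
for z in (.1378,): 
    q=at(m,*Z((358,447)),.1387); print("tip",q)
```

```text
[array([ 0.5946, -0.0133,  0.1   ]), array([ 0.6049, -0.0658,  0.1   ]), array([ 0.5953, -0.068 ,  0.1   ]), array([ 0.5849, -0.0149,  0.1   ])] [ 0.5949 -0.0405  0.1   ] [np.float64(0.0534761625836831), np.float64(0.009839448359628722), np.float64(0.054085218808653794), np.float64(0.009842408411464464)]
yaw 11.035547810478041
408 0.076 [ 0.5895 -0.0496  0.076 ] y in slot -0.007897450758310805 x -0.0071288391231782685
408 0.07 [ 0.5877 -0.0501  0.07  ] y in slot -0.008058304388763074 x -0.008992568026882267
434 0.076 [ 0.5902 -0.0536  0.076 ] y in slot -0.011955621183985105 x -0.007128764230256998
434 0.07 [ 0.5884 -0.0542  0.07  ] y in slot -0.012206911715832932 x -0.008992491464961694
460 0.076 [ 0.591  -0.0576  0.076 ] y in slot -0.016014217147613304 x -0.0071286943980235435
460 0.07 [ 0.5892 -0.0582  0.07  ] y in slot -0.016355954064030155 x -0.00899242007650694
tip [ 0.5985 -0.04    0.1387]
```

The patch measures 8.1 mm against a true 8.6, which fits the pocket, and it is centred at slot y ≈ -12 mm. I hover close above that point and look again.

```bash
python3 -m jog '[[-1,0.005,0,0.005,0],[-1,0.015,-0.0006,0.012,0],[-1,0.025,-0.0006,0.012,0],[-1,0.031,-0.0006,0.012,0],[-1,0.031,-0.0006,0.012,0],[-1,0.031,-0.0006,0.012,0],[-1,0.031,-0.0006,0.012,0]]'
python3 - <<'E'
from h import *
import pickle
np.set_printoptions(precision=4,suppress=True)
s=env.observe(); m=env.camera_model("wrist"); cv2.imwrite("pics/w6.png",env.get_image("wrist")[:,:,::-1]); print(s["position"],s["tool_rot"],s["ft_force"],s["wrist_torque"],s["grip_width"])
pickle.dump(m,open("w6.pkl","wb"))
zoom("pics/w6.png","pics/z6.png",196,150,120,90,6)
cv2.imwrite("pics/t6.png",env.get_image("side")[:,:,::-1]); zoom("pics/t6.png","pics/z6s.png",220,110,120,100,6)
E
```

```text
time_s: 6.15
position: [0.5986, -0.0517, 0.1857]
tool_rot: [[0.001, 0.981, 0.193], [-0.0, 0.193, -0.981], [-1.0, 0.001, 0.0]]
ft_force: [-0.6, 0.1, 0.1]
grip_width: 0.0132
[ 0.5986 -0.0517  0.1857] [[ 0.0007  0.9812  0.1928]
 [-0.0002  0.1928 -0.9812]
 [-1.      0.0007  0.0003]] [-0.6356  0.145   0.0889] [-0.0032 -0.0104 -0.036 ] 0.01318944697788076
```

View pics/z6.png

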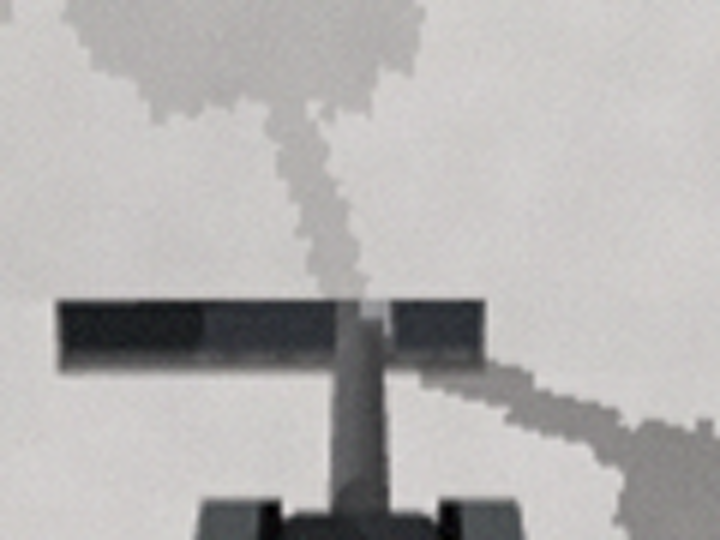

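View pics/z6s.png

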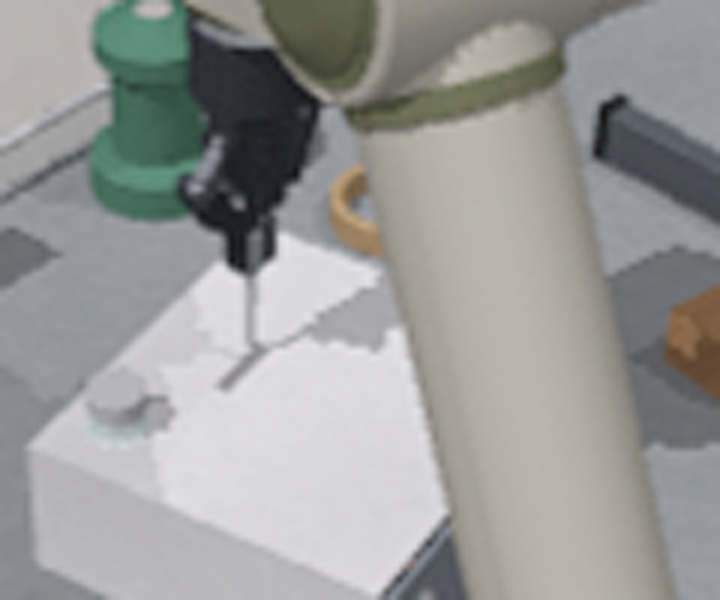

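The tip is at zoom x 358, and the visible pocket spans 337–392 with its centre at about 364. So the pocket lies about 0.9 mm further right. Now to check the fore-aft fit.

Run:
```python
from h import *
import pickle; m=pickle.load(open("w6.pkl","rb"))
np.set_printoptions(precision=4,suppress=True)
def Z(p): return 196+(p[0]+.5)/6-.5, 150+(p[1]+.5)/6-.5
def I(uv): return (uv[0]-196+.5)*6-.5,(uv[1]-150+.5)*6-.5
p=np.array([.5986,-.0517,0]); y=np.array([.9812,.1928,0]);z=np.array([.1928,-.9812,0])
for tz in (.107,.1082,.110):
    print(tz,"tip far edge pred",I(proj(m,p+y*.003+[0,0,tz])), "centre at slot",I(proj(m,p+[0,0,.1])), "far edge at slot",I(proj(m,p+y*.003+[0,0,.1])))
for q in [(271,299),(271,371)]:
    a=at(m,*Z(q),.1); print((a-p)@y)
for q in [(337,330),(364,330),(392,330)]:
    for h in (.076,.07):
        a=at(m,*Z(q),h); print(h,(a-p)@z)
a=at(m,*Z((358,318)),.1082); print((a-p)@y,(a-p)@z)
```

```text
0.107 tip far edge pred (np.float64(363.4570189341056), np.float64(320.0787553801044)) centre at slot (np.float64(363.3823910952418), np.float64(324.34503317362453)) far edge at slot (np.float64(363.3947981634806), np.float64(301.75513566541946))
0.1082 tip far edge pred (np.float64(363.4680641975316), np.float64(323.33234945854207)) centre at slot (np.float64(363.3823910952418), np.float64(324.34503317362453)) far edge at slot (np.float64(363.3947981634806), np.float64(301.75513566541946))
0.11 tip far edge pred (np.float64(363.48484902797463), np.float64(328.277125119275)) centre at slot (np.float64(363.3823910952418), np.float64(324.34503317362453)) far edge at slot (np.float64(363.3947981634806), np.float64(301.75513566541946))
0.003361141758801827
-0.0062755310536286675
0.076 -0.0036659808165606937
0.07 -0.0037513009231151598
0.076 0.00011713472991424105
0.07 0.00012686066919896722
0.076 0.004040297265805357
0.07 0.004148587756354832
0.0036825133089990686 -0.0006618281966553135
```

Correction: dy about -1.9 mm, dz about +0.8 mm. I enter the slot slowly, stopping above the ledge.

```bash
python3 -m jog '[[-1,0,-0.001,0.0004,0],[-1,0,-0.0019,0.0008,0],[-1,0.003,-0.0019,0.0008,0],[-1,0.006,-0.0019,0.0008,0],[-1,0.009,-0.0019,0.0008,0],[-1,0.012,-0.0019,0.0008,0],[-1,0.012,-0.0019,0.0008,0]]'
python3 - <<'E'
from h import *
import pickle
np.set_printoptions(precision=4,suppress=True)
s=env.observe(); m=env.camera_model("wrist"); cv2.imwrite("pics/w7.png",env.get_image("wrist")[:,:,::-1]); print(s["position"],s["tool_rot"],s["ft_force"],s["wrist_torque"],s["grip_width"])
zoom("pics/w7.png","pics/z7.png",196,150,120,90,6)
E
```

```text
time_s: 6.95
position: [0.5966, -0.0529, 0.1727]
tool_rot: [[-0.001, 0.981, 0.193], [0.0, 0.193, -0.981], [-1.0, -0.001, -0.0]]
ft_force: [-0.4, 0.5, -0.4]
grip_width: 0.0132
[ 0.5966 -0.0529  0.1727] [[-0.001   0.9813  0.1926]
 [ 0.0003  0.1926 -0.9813]
 [-1.     -0.001  -0.0005]] [-0.3774  0.4789 -0.4303] [-0.0115  0.0291  0.0424] 0.013221546824998003
```

View pics/z7.png

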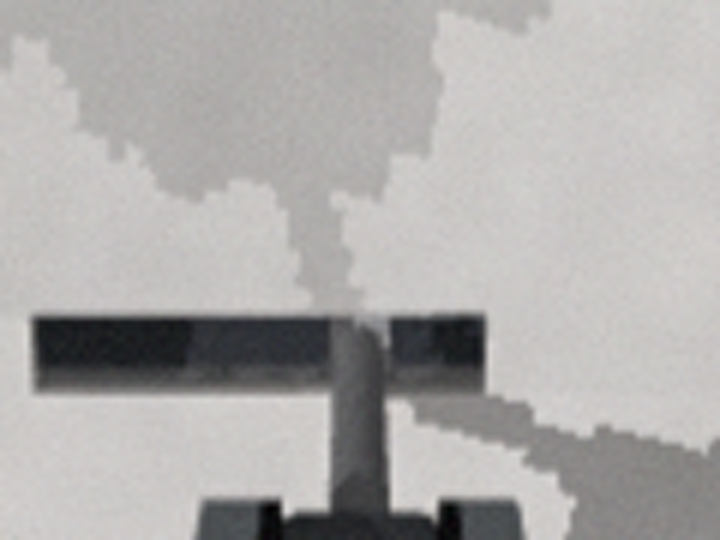

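The tip is in the slot without contact, and the pocket (331–391) is centred on the pin (332–386). I continue to just above the catch.

```bash
python3 -m jog '[[-1,0.003,0,0.0003,0],[-1,0.006,0,0.0003,0],[-1,0.009,0,0.0003,0],[-1,0.012,0,0.0003,0],[-1,0.015,0,0.0003,0],[-1,0.017,0,0.0003,0],[-1,0.017,0,0.0003,0]]'
python3 -m jog '[[-1,0.001,0,0,0],[-1,0.002,0,0,0],[-1,0.003,0,0,0],[-1,0.004,0,0,0],[-1,0.004,0,0,0]]'
```

```text
time_s: 7.7
position: [0.5967, -0.0532, 0.156]
tool_rot: [[-0.001, 0.981, 0.193], [0.0, 0.193, -0.981], [-1.0, -0.0, -0.0]]
ft_force: [0.1, -0.6, -0.6]
grip_width: 0.0131
time_s: 8.2
position: [0.5967, -0.0533, 0.1522]
tool_rot: [[-0.0, 0.981, 0.193], [0.0, 0.193, -0.981], [-1.0, -0.0, -0.0]]
ft_force: [-0.3, 0.3, -0.9]
grip_width: 0.0136
```

```bash
python3 -m jog '[[-1,0.001,0,0,0],[-1,0.002,0,0,0],[-1,0.003,0,0,0],[-1,0.004,0,0,0],[-1,0.004,0,0,0]]'
python3 -m jog '[[-1,0.001,0,0,0],[-1,0.002,0,0,0],[-1,0.003,0,0,0],[-1,0.003,0,0,0]]'
```

```text
time_s: 8.7
position: [0.5967, -0.0532, 0.1482]
tool_rot: [[-0.0, 0.981, 0.193], [0.0, 0.193, -0.981], [-1.0, -0.0, -0.0]]
ft_force: [0.3, -0.6, -0.8]
grip_width: 0.0133
time_s: 9.1
position: [0.597, -0.0533, 0.146]
tool_rot: [[0.001, 0.981, 0.193], [-0.0, 0.193, -0.981], [-1.0, 0.001, 0.001]]
ft_force: [-1.0, 0.1, 5.4]
grip_width: 0.0134
```

It contacts at TCP z ≈ 0.147 with about 5 N, which is catch height, so the pin is in the pocket. I keep pressing gently.

```bash
python3 -m jog '[[-1,0.001,0,0,0],[-1,0.002,0,0,0],[-1,0.003,0,0,0],[-1,0.003,0,0,0]]'
python3 -m jog '[[-1,0.001,0,0,0],[-1,0.002,0,0,0],[-1,0.003,0,0,0],[-1,0.003,0,0,0]]'
```

```text
time_s: 9.5
position: [0.597, -0.0533, 0.1432]
tool_rot: [[0.001, 0.981, 0.193], [-0.0, 0.193, -0.981], [-1.0, 0.001, 0.001]]
ft_force: [-0.8, 0.5, 5.8]
grip_width: 0.0135
time_s: 9.9
position: [0.597, -0.0533, 0.1401]
tool_rot: [[0.001, 0.981, 0.193], [-0.0, 0.193, -0.981], [-1.0, 0.001, 0.001]]
ft_force: [-0.9, 0.6, 1.8]
grip_width: 0.0136
```

The force has dropped from 5.8 to 1.8 N, so it may have released. I'll look.

```bash
python3 -m jog '[[-1,0,0,0,0],[-1,0,0,0,0],[-1,0,0,0,0]]'
python3 - <<'E'
from h import *
cv2.imwrite("pics/t8.png",env.get_image("side")[:,:,::-1]); zoom("pics/t8.png","pics/z8s.png",200,110,160,125,5)
cv2.imwrite("pics/t8t.png",env.get_image("top")[:,:,::-1])
E
```

```text
time_s: 10.2
position: [0.5971, -0.0533, 0.1398]
tool_rot: [[0.001, 0.981, 0.193], [-0.0, 0.193, -0.981], [-1.0, 0.001, 0.0]]
ft_force: [-0.8, 0.6, 5.4]
grip_width: 0.0131
```

View pics/z8s.png

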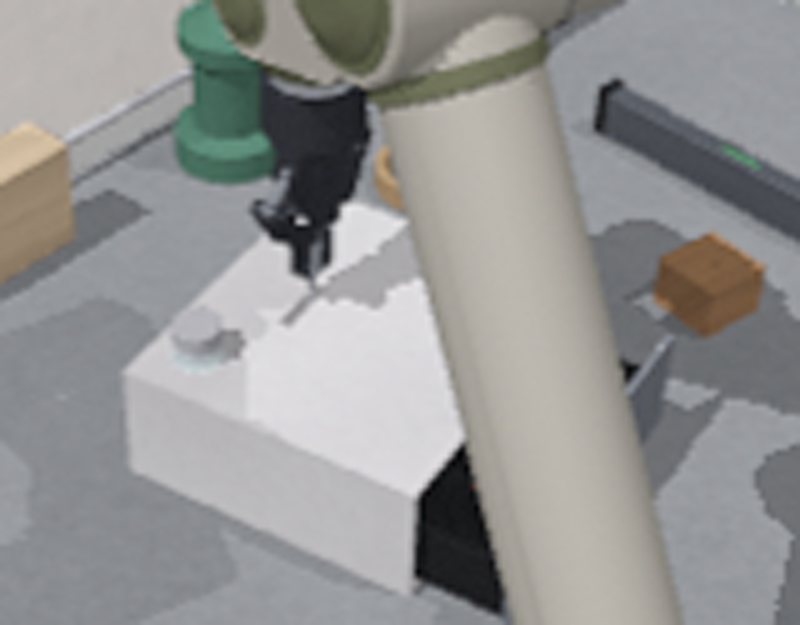

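View pics/t8t.png

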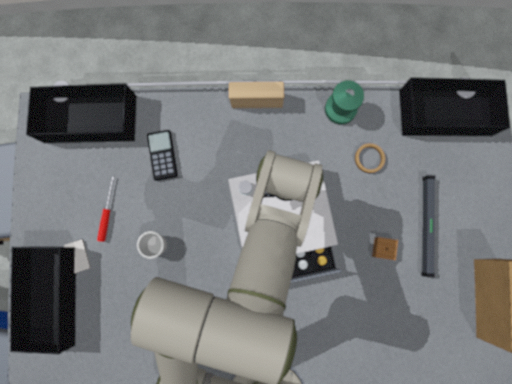

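The drawer is out, with the coin tray showing in front of the till at top-view (310,262), and nothing else has moved. I withdraw straight up.

```bash
python3 -m jog '[[-1,-0.003,0,0,0],[-1,-0.01,0,0,0],[-1,-0.02,0,0,0],[-1,-0.032,0,0,0],[-1,-0.046,0,0,0],[-1,-0.06,0,0,0],[-1,-0.072,0,0,0],[-1,-0.077,0,0,0],[-1,-0.077,0,0,0],[-1,-0.077,0,0,0]]'
```

```text
time_s: 11.3
position: [0.5966, -0.0532, 0.2158]
tool_rot: [[-0.001, 0.981, 0.193], [0.0, 0.193, -0.981], [-1.0, -0.001, -0.0]]
ft_force: [-0.1, -0.4, -0.3]
grip_width: 0.013
```

```bash
python3 -m jog '[[-1,0,-0.01,0.012,0.01],[-1,0,-0.032,0.04,0.034],[-1,0,-0.06,0.075,0.034],[-1,0,-0.09,0.112,0.034],[-1,0,-0.12,0.149,0.034],[-1,0,-0.15,0.186,0.034],[-1,0,-0.178,0.22,0.034],[-1,0,-0.2,0.248,0.034],[-1,0,-0.211,0.261,0.034],[-1,0,-0.2144,0.2656,0.034],[-1,0,-0.2144,0.2656,0.034],[-1,0,-0.2144,0.2656,0.034]]'
python3 - <<'E'
from h import *
import pickle
np.set_printoptions(precision=4,suppress=True)
s=env.observe(); m=env.camera_model("wrist"); cv2.imwrite("pics/w9.png",env.get_image("wrist")[:,:,::-1]); print(s["position"],s["tool_rot"],s["ft_force"],s["wrist_torque"])
R=s["tool_rot"];p=s["position"]; print(proj(m,p+R[:,0]*.0775))
zoom("pics/w9.png","pics/z9.png",206,130,100,90,7); zoom("pics/w4.png","pics/z4b.png",206,130,100,90,7)
E
```

```text
time_s: 12.5
position: [0.4381, -0.354, 0.2163]
tool_rot: [[-0.0, 0.987, 0.16], [0.001, 0.16, -0.987], [-1.0, 0.0, -0.001]]
ft_force: [-0.8, -0.1, -1.1]
grip_width: 0.0131
[ 0.4381 -0.354   0.2163] [[-0.      0.9871  0.1603]
 [ 0.0005  0.1603 -0.9871]
 [-1.      0.0001 -0.0005]] [-0.7667 -0.1199 -1.06  ] [-0.0435  0.0074 -0.0237]
[256.1899 207.2239]
```

View pics/z9.png

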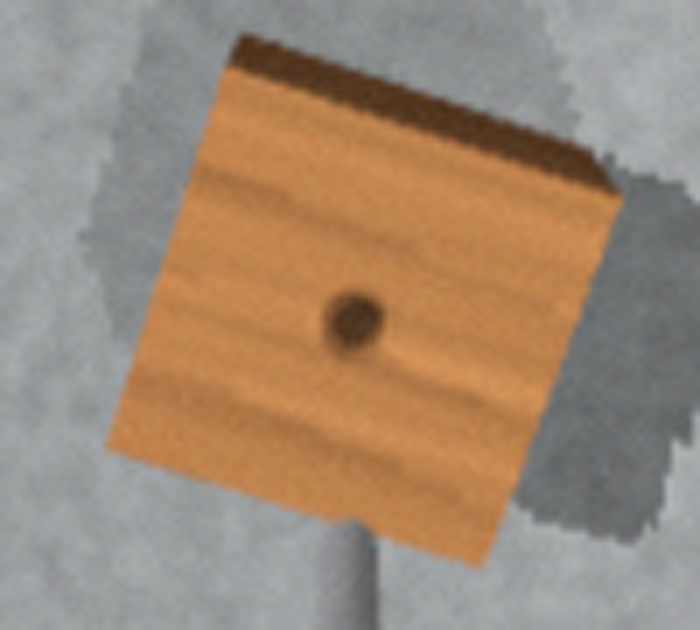

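View pics/z4b.png

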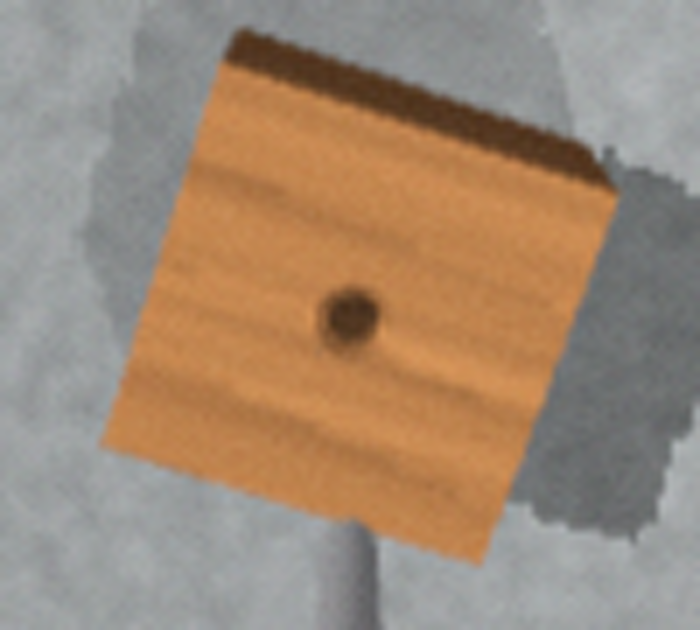

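Compared with the lift-off reference, where the hole was at (350,319), it is now at (355,323). That is about +0.7 mm in z and -0.6 mm in y. I correct, descend to just above the mouth and look.

```bash
python3 -m jog '[[-1,0.01,-0.0005,0.0007,0],[-1,0.03,-0.0005,0.0007,0],[-1,0.05,-0.0005,0.0007,0],[-1,0.07,-0.0005,0.0007,0],[-1,0.08,-0.0005,0.0007,0],[-1,0.083,-0.0005,0.0007,0],[-1,0.083,-0.0005,0.0007,0],[-1,0.083,-0.0005,0.0007,0],[-1,0.083,-0.0005,0.0007,0]]'
python3 - <<'E'
from h import *
import pickle
np.set_printoptions(precision=4,suppress=True)
s=env.observe(); m=env.camera_model("wrist"); cv2.imwrite("pics/w10.png",env.get_image("wrist")[:,:,::-1]); print(s["position"],s["tool_rot"],s["ft_force"])
pickle.dump((m,s),open("w10.pkl","wb"))
zoom("pics/w10.png","pics/z10.png",206,130,100,90,7)
E
```

```text
time_s: 13.45
position: [0.4374, -0.3562, 0.1341]
tool_rot: [[0.001, 0.987, 0.159], [-0.001, 0.159, -0.987], [-1.0, 0.001, 0.001]]
ft_force: [0.1, 0.1, -0.0]
grip_width: 0.0133
[ 0.4374 -0.3562  0.1341] [[ 0.001   0.9872  0.1592]
 [-0.0012  0.1592 -0.9872]
 [-1.      0.0008  0.0013]] [ 0.1485  0.1081 -0.0348]
```

View pics/z10.png

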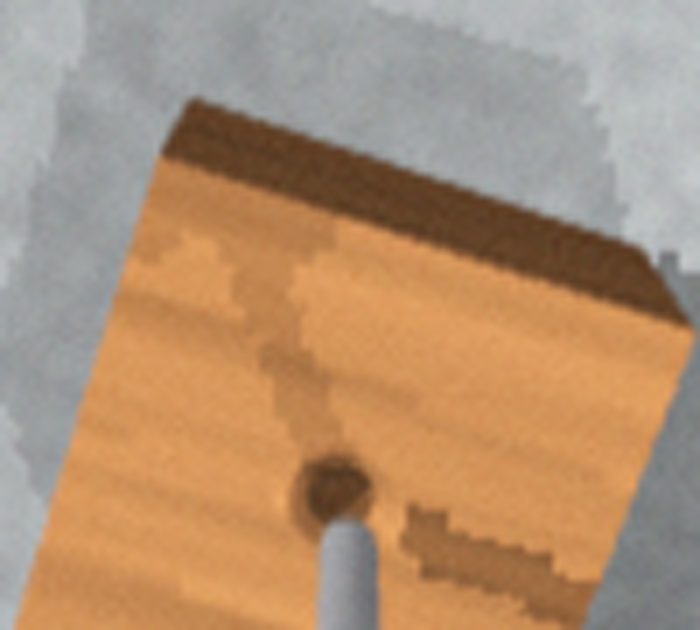

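The mouth is centred at about (336,493) and the pin at x 348. I'll compute the remaining offset with the camera model.

Run:
```python
from h import *
import pickle; m,s=pickle.load(open("w10.pkl","rb"))
np.set_printoptions(precision=4,suppress=True)
def Z(p): return 206+(p[0]+.5)/7-.5, 130+(p[1]+.5)/7-.5
R=s["tool_rot"];p=s["position"]
ring=(at(m,*Z((334,495)),.045)-p); bore=(at(m,*Z((338,490)),.043)-p)
tip=at(m,*Z((348,518)),p[2]-.0775)-p
for v in (ring,bore,tip): print(v@R[:,1],v@R[:,2])
C=np.mean([at(m,*Z(q),.045) for q in [(160,155),(690,330)]],0); d=at(m,*Z((690,330)),.045)-at(m,*Z((160,155)),.045); L=np.linalg.norm(d); d/=L
n=np.array([d[1],-d[0],0]); 
for sg in (1,-1): v=C+sg*n*.03-p; print("edge-based",L,v@R[:,1],v@R[:,2])
```

```text
0.0014028409413030928 -0.00218707166197123
0.0013073894221318789 -0.001763217155232833
0.002812568068691365 -0.0006342177325036044
edge-based 0.0591472518950278 0.000917853970603198 -0.001701821620616812
edge-based 0.0591472518950278 0.057813497966286626 0.017347611242434623
```

```bash
python3 -m jog '[[-1,0,0.0012,-0.0011,0],[-1,0.003,0.0012,-0.0011,0],[-1,0.006,0.0012,-0.0011,0],[-1,0.009,0.0012,-0.0011,0],[-1,0.012,0.0012,-0.0011,0],[-1,0.015,0.0012,-0.0011,0],[-1,0.018,0.0012,-0.0011,0],[-1,0.018,0.0012,-0.0011,0]]'
python3 - <<'E'
from h import *
np.set_printoptions(precision=4,suppress=True)
cv2.imwrite("pics/w11.png",env.get_image("wrist")[:,:,::-1])
zoom("pics/w11.png","pics/z11.png",206,150,100,90,7)
E
```

```text
time_s: 14.3
position: [0.4381, -0.3546, 0.1149]
tool_rot: [[-0.0, 0.987, 0.159], [0.001, 0.159, -0.987], [-1.0, -0.0, -0.001]]
ft_force: [0.5, -0.8, -0.8]
grip_width: 0.0135
```

View pics/z11.png

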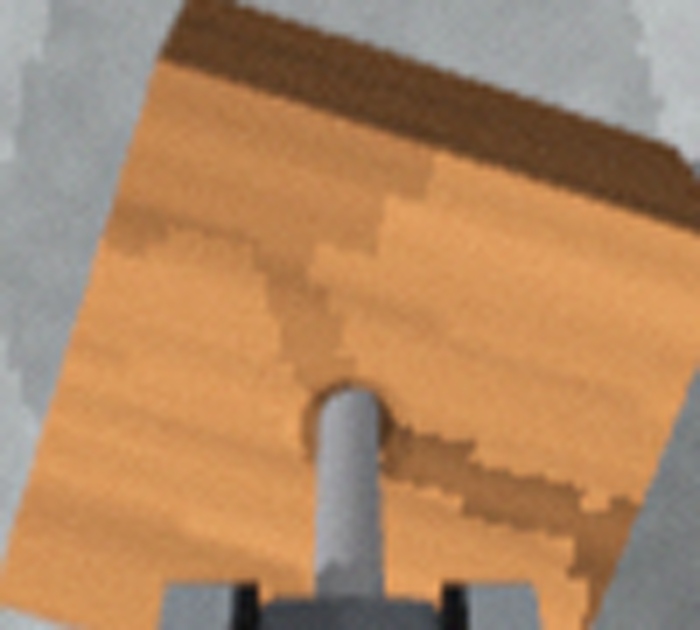

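The pin has entered the hole, centred and without force. I lower it the rest of the way.

```bash
python3 -m jog '[[-1,0.004,0,0,0],[-1,0.008,0,0,0],[-1,0.012,0,0,0],[-1,0.016,0,0,0],[-1,0.02,0,0,0],[-1,0.024,0,0,0],[-1,0.026,0,0,0],[-1,0.026,0,0,0]]'
```

```text
time_s: 15.15
position: [0.4381, -0.3546, 0.089]
tool_rot: [[-0.0, 0.987, 0.159], [0.0, 0.159, -0.987], [-1.0, -0.0, -0.0]]
ft_force: [0.4, 0.1, -0.3]
grip_width: 0.0132
```

```bash
python3 -m jog '[[-1,0.001,0,0,0],[-1,0.002,0,0,0],[-1,0.002,0,0,0]]'
```

```text
time_s: 15.45
position: [0.4383, -0.3548, 0.0876]
tool_rot: [[0.0, 0.987, 0.159], [-0.0, 0.159, -0.987], [-1.0, 0.0, 0.0]]
ft_force: [0.7, 0.3, 1.6]
grip_width: 0.0137
```

It bottoms at TCP z 0.0876, the same as the seated height at pickup (0.0875). I release and back off upward.

```bash
python3 -m jog '[[-0.6,0,0,0,0],[-0.4,0,0,0,0],[-0.1,0,0,0,0],[0.2,0,0,0,0],[0.2,0,0,0,0],[0.2,0,0,0,0]]'
python3 -m jog '[[0.2,-0.01,0,0,0],[0.2,-0.025,0,0,0],[0.2,-0.05,0,0,0],[0.2,-0.08,0,0,0],[0.2,-0.105,0,0,0],[0.2,-0.12,0,0,0],[0.2,-0.12,0,0,0],[0.2,-0.12,0,0,0]]'
python3 - <<'E'
from h import *
s=env.observe(); m=env.camera_model("wrist")
cv2.imwrite("pics/w12.png",env.get_image("wrist")[:,:,::-1]); cv2.imwrite("pics/s12.png",env.get_image("side")[:,:,::-1]); cv2.imwrite("pics/t12.png",env.get_image("top")[:,:,::-1])
a=cv2.imread("pics/t12.png"); b=cv2.imread("pics/w12.png"); 
cv2.imwrite("pics/c12.png",np.hstack([cv2.resize(a[140:290,90:440],(400,171)),cv2.resize(b,(400,300))[0:171]]))
print(proj(m,[.4382,-.3550,.11]),proj(m,[.4382,-.3550,.07]))
E
```

```text
time_s: 16.05
position: [0.4382, -0.3546, 0.0873]
tool_rot: [[-0.0, 0.987, 0.159], [0.0, 0.159, -0.987], [-1.0, -0.0, -0.0]]
ft_force: [0.9, -0.4, -0.3]
grip_width: 0.0512
time_s: 16.85
position: [0.438, -0.3545, 0.2072]
tool_rot: [[-0.0, 0.987, 0.159], [0.0, 0.159, -0.987], [-1.0, -0.0, -0.0]]
ft_force: [0.1, -0.2, -0.6]
grip_width: 0.0511
[256.86190086 198.61027009] [256.73501852 184.87701004]
```

View pics/w12.png

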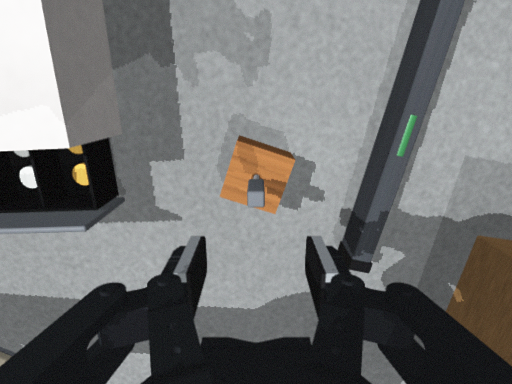

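View pics/t12.png

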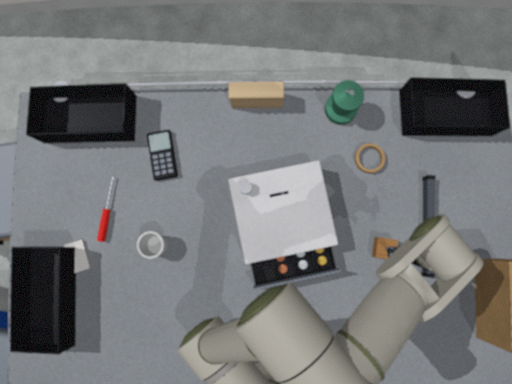

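View pics/s12.png

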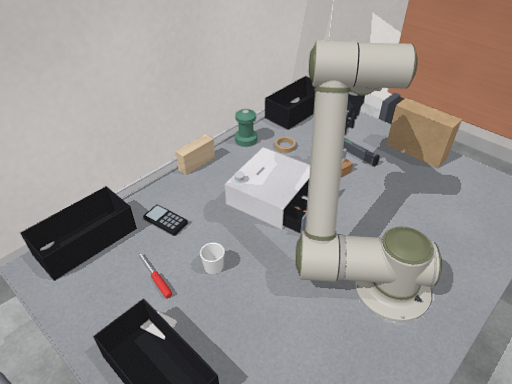

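The pin stands upright in its block with the handle top at (256,199), against a predicted (257,199). The hand is clear of it, and the bystanders sit where they started. A last check of the drawer's travel before handing in.

Run:
```python
from h import *
m=env.camera_model("top"); c=np.array([.5468,-.0503,0]); ax=np.array([.981,.193,0])
for p in [(255,285),(336,268)]:
    for z in (.09,.1): print(p,z,-((at(m,*p,z)-c)@ax)-.12)
print(env.observe()["ft_force"])
```

```text
(255, 285) 0.09 0.0631826374495573
(255, 285) 0.1 0.062254308866170865
(336, 268) 0.09 0.06368474482316008
(336, 268) 0.1 0.06275218951516395
[-0.52695649  0.80800721 -0.33205649]
```

Run:
```python
from h import *
m=env.camera_model("top"); c=np.array([.5468,-.0503,0]); ax=np.array([.981,.193,0]); ay=np.array([-.193,.981,0])
zoom("pics/t12.png","pics/z12.png",235,235,115,60,6)
im=cv2.imread("pics/z12.png")
for d,col in((.055,(0,0,255)),(.07,(0,255,0))):
    P=[proj(m,c-ax*(.12+d)+ay*y+[0,0,.095]) for y in(.12,-.12)]
    P=[tuple(int((a-235+.5)*6-.5) for a in q) for q in P]; cv2.line(im,P[0],P[1],col,1)
cv2.imwrite("pics/z12.png",im)
```

```text
(no output)
```

View pics/z12.png

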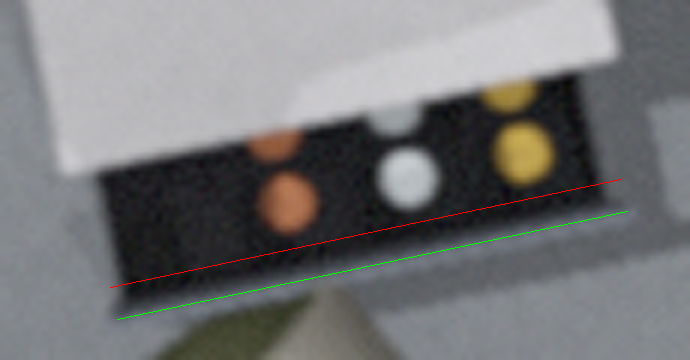

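The drawer's front edge lies on the 70 mm line (green), clearly past the 55 mm line (red), so I hand in.

Run:
```python
from rig import env
print(env.close_job())
```

```text
the job is handed in; nothing more can be done
None
```

I released the till drawer with the pin, put the pin back in its block, let go of it and handed the job in at about 17 s. No verdict is reported, so these are my own checks:

- **Finding the catch:** The pocket was visible through the slot in the wrist camera, about 12 mm to the till's -y side. I aimed straight at it and did not feel along the ledge. Contact came at the catch's expected height, and the force readings between moves peaked at about 6 N, against the 25 N limit.
- **Drawer:** In the last top view its front edge lies on the 70 mm line. My first, coarser pixel reading gave about 63 mm; both are above the 55 mm required.
- **Pin:** It bottomed at the same height as when I picked it up (TCP z 0.0876 m against 0.0875 m). After release it stands upright, with its handle within about 1 pixel of the predicted place.
- **Surroundings:** The cup, jar, reader, screwdriver and tape look unmoved in the last pictures. The arm partly hid the level in the top view, but it looks unmoved in the wrist view. The gripper is open, about 12 cm above the pin, touching nothing.

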